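# Push the tall tube crate into its parking bay

### The arm

A 6-joint arm with a two-finger parallel gripper is mounted at the origin on a cart in front of the work surface, level with it; the furniture and walls round the work are solid. World frame = base frame: x ahead of the robot, y to its left, z up, the work surface at z = 0. Lengths are in m, angles in degrees, forces in N, time in s.
With the tool pointing down it reaches from about 0.35 to 0.875 m from the base axis. Payload 4.2 kg.
Tool frame: the origin (TCP) lies on the front face of the gripper's body, between the roots of the fingers; the fingertips stand 70 mm ahead of it and the grasp point (between the pads) lies 51 mm ahead of it (r.nose_length is the distance from the TCP to the fingertips, in m); z points along the fingers, y is the direction in which the jaws open and shut (so a half turn about z gives the same grasp; the last joint's range is limited). The gripper opens to 87 mm and grips with 3 to 60 N. Pads are 19 mm wide; open, the fingers measure 117 mm over their backs; the gripper's body (75 mm by 190 mm) begins 51 mm behind the grasp point.
Start: joints at [89.588, 22.042, 0.453, 0, -68.411, -14.817], TCP at [0.164, 0.603, 0.292] pointing down, gripper open.
Joint ranges: [-179.83, 179.83], [-69.29, 118.12], [-61.27, 80.66], [-181.25, 117.63], [-171.15, -9.14], [-177.46, 177.46]. Speed limits (degrees/s): [159.86, 159.86, 180, 180, 180, 180].

### API

Orientations are given as a 3x3 rotation matrix whose columns are the frame's x, y, z axes.
In Python, from station import telemetry, capture, order, r gives the robot as it stands.
- The arm moves only by the tool drive_tool, never from a script. Its argument "series" is a list of rows, each a list of 4 numbers: the shift along the tool's x, y, z as a fraction of full scale, then the turn about the tool's z as a fraction of full scale. In form: [[dx, dy, dz, turn], ...]. A call has 1 to 10 rows; each row is the pose to reach, as a shift and turn from the pose commanded when the call began, along the tool's axes at that moment; what a row does not reach only later rows make up. Full scale, the value 1, is 0.12 m for a shift and 2 rad for a turn. A row lasts 1/8 s, in which the tool goes at most 62.5 mm and 10.7 degrees, less where a joint would pass 70% of its speed; a pose out of reach is approached as far as the arm can. A call with a number of a shift or a turn outside -1 to 1 is refused whole. A call with a gripper value outside its range is refused whole. "fingers" is the finger opening in mm, from 0 to 87, set as the call begins (left out, the last holds). The fingers move at their own pace and stop on an object; the grip force is fixed at half the most. Time passes only in rows, so rows that repeat a pose let the fingers close. It gives the time, the measured TCP pose, the force and the opening at its end, in the units of the state.
- telemetry.sense(): the state, without advancing time (a new reading comes with each control period).
- capture(name): name is "side" or "top"; returns a dict with "color" (420x560x3 uint8, blue, green, red), "fx", "fy", "cx", "cy" (pixels), "eye" and "attitude" of the camera in the world. Camera axes: x right, y up, looking along -z (the intrinsics and any distortion apply to the point x, -y, -z); pixel columns grow to the right and rows downward; lengths in m; the calibration is good to about 2 mm. A picture is of the moment at which its call begins. There is no depth.
- order.finish_job(): hands the job in, once; it reports no verdict.
The state is a dict: "time_s": time; "joints": joint angles; "joint_velocities": joint speeds; "effort": joint torques, N m; "tcp_pos": TCP position; "ee_rot": TCP orientation; "wrist_force": force on the tool from outside, world axes, zero at the start; "moment": the same for the moment, N m; "gripper_width": opening from 0.0 (shut) to 1.0 (fully open).
Only numpy, scipy, OpenCV 4.12 (cv2) and the standard library are available. Lean on these libraries where they do the work, as an engineer would, in place of code of your own. Each camera call takes 0.05 s, during which the arm holds its last target. There are 200 camera calls.

### The job

Push the heavy green tube crate across the bench into its parking bay: between the two yellow tape lines and squarely home against the metal stop bar, and leave it standing there. It is tall and narrow, so push it low, near its base, so that it slides and does not tip; do not grasp or lift it, do not touch the two tubes in it with the fingers, and leave everything else on the bench where it is.

Things in the scene. Friction and masses are not known exactly. Their poses are not given: they have to be found in the camera images.
- crate: Tall narrow open crate, green with black foot band, 50 mm along x, 90 along y, 80 high, 0.6 to 0.83 kg, loose, holding two tubes (caps 117 mm above the bench). Origin: centre of its underside; z up. x is the way into the bay, away from the robot: its broad face at x = -25 mm faces the robot; narrow ends at y = +-45. Slides at 4 to 8 N; pushed on a broad face above about 30 mm height it may tip.
- bay: Parking bay fixed to the bench. Origin: on the bench, where the crate's origin lies when home; x points into the bay, away from the robot, y left. Stop bar: metal with rubber face, 80 mm along y, 12 thick, 18 high, face at x = +25 mm. Flat yellow tape lines, inner edges at y = +-59. Hotplate (103 mm high) left of it, vacuum pump (97 mm, its cylinder 170) right, tall brown bottle (315) nearer on the right.
- tube_red: Tube with a red cap standing loose in the crate's cell at crate y = +21.5 mm, 34 mm across, 112 mm tall, its underside 4 mm above the crate's. Origin: centre of its underside, z up. Not to be touched.
- tube_blue: Tube with a blue cap standing loose in the crate's cell at crate y = -21.5 mm, same size. Origin: centre of its underside, z up. Not to be touched.
- vial: Bystander: small brown vial with a red cap, 27 mm across, 45 mm tall, loose, to the right of the way to the bay. Origin: centre of its underside.
- beaker: Bystander: glass beaker, 69 mm across, 80 mm tall, loose, in front of the hotplate, to the left of the crate. Origin: centre of its underside.
- glass_box: Bystander: little teal box with a clear lid, 35 x 35 x 17 mm, loose, near the bench's front edge on the right. Origin: centre of its underside.

How it is judged:
By the outcome, as a careful person would: the job done as asked, in the order asked, and still so for the second after the job is handed in, with the robot touching nothing.
It also fails if it takes over 54 s, if anything falls off the work surface, if the arm or the gripper's body presses on something with over 40 N, if the wrist force passes 120 N, or if a joint passes its speed limit or range.

## Working session

There is one attempt and no reset: what is moved stays moved. The work goes in short steps, Python scripts to look and compute and a tool call to move; the robot and the scene stay as the last step left them, time stands still between calls to the robot, and variables do not carry over. Pictures are saved under pics/ and viewed, about 8 in all and at most 12, crops included, and the job is handed in when it is done.

Besides the shell and the picture viewer there is one more tool, called after "Request:" as name(argument=value, ...) on one line, values as JSON. drive_tool: Moves the arm, as the interface text tells. Shift numbers are shares of 0.12 m and turn numbers shares of 2 rad, none past 1 either way. Its arguments: {"type":"object","properties":{"series":{"type":"array","items":{"type":"array","items":{"type":"number","minimum":-1,"maximum":1}}},"fingers":{"type":"number"}},"required":["series"]}

```bash
ls; mkdir -p pics; python3 - <<'E'
from station import telemetry, capture, order, r
import cv2,json
s=telemetry.sense(); print({k:s[k] for k in ("time_s","tcp_pos","ee_rot","wrist_force","gripper_width")})
for n in("top","side"):
    c=capture(n); cv2.imwrite(f"pics/{n}0.png",c["color"]); print({k:v for k,v in c.items() if k!="color"})
E
```

```text
pics
{'time_s': 0.0, 'tcp_pos': array([0.1640267 , 0.60262517, 0.29114432]), 'ee_rot': array([[ 9.64848793e-01, -2.62805192e-01, -4.86961461e-04],
       [-2.62805627e-01, -9.64846424e-01, -2.14017857e-03],
       [ 9.26070178e-05,  2.19292493e-03, -9.99997591e-01]]), 'wrist_force': array([0.78282076, 0.74969467, 1.08856691]), 'gripper_width': 0.9969513433867709}
{'fx': 501.0293561923745, 'fy': 501.0293561923745, 'cx': 278.1861958310524, 'cy': 205.53125216536597, 'eye': array([0.25890772, 0.17069737, 1.11349383]), 'attitude': array([[ 1.39601917e-02,  9.85565372e-01, -1.68718731e-01],
       [-9.99902545e-01,  1.37789983e-02, -2.24472803e-03],
       [ 1.12448884e-04,  1.68733625e-01,  9.85661682e-01]])}
{'fx': 528.9722794525668, 'fy': 528.9722794525668, 'cx': 282.92077515724594, 'cy': 208.27483005883488, 'eye': array([ 0.3415646 , -0.5491108 ,  0.84797912]), 'attitude': array([[ 0.99265886,  0.08269344, -0.08826201],
       [-0.12047723,  0.74036633, -0.66131908],
       [ 0.01065948,  0.66709781,  0.74489388]])}
```

View pics/top0.png

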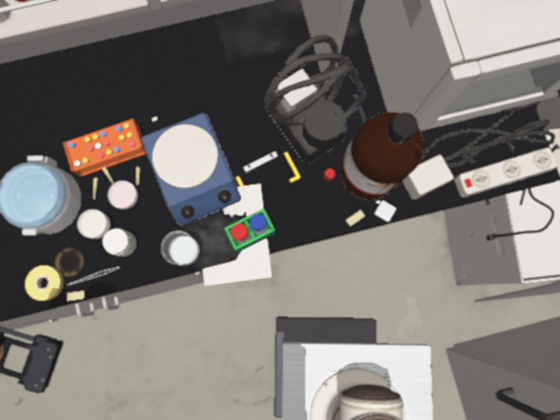

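View pics/side0.png

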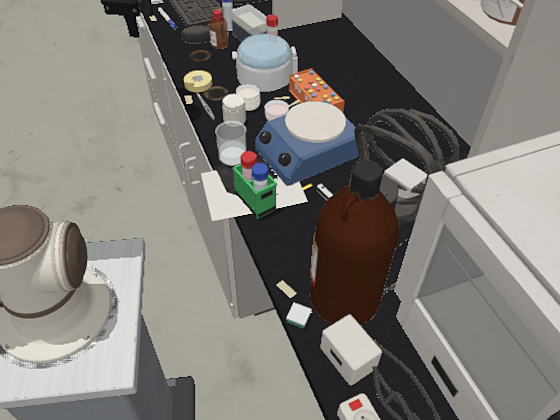

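The top view shows the crate at about (250,229), the stop bar at (261,161), tape at (293,167) and (240,183), and the vial's red cap at (329,174). The side view shows the crate at (255,185). I'll enlarge both.

```bash
cat > h.py <<'E'
import numpy as np
def ray(c,u,v,z):
    d=c["attitude"]@np.array([(u-c["cx"])/c["fx"],-(v-c["cy"])/c["fy"],-1]); e=c["eye"]
    return e+d*(z-e[2])/d[2]
def proj(c,p):
    q=c["attitude"].T@(np.asarray(p)-c["eye"])
    return np.array([c["cx"]+c["fx"]*q[0]/-q[2], c["cy"]-c["fy"]*q[1]/-q[2]])
E
python3 - <<'E'
from station import capture
import cv2,numpy as np
a=cv2.imread("pics/top0.png")[140:290,195:345]
b=cv2.imread("pics/side0.png")[120:240,200:350]
a=cv2.resize(a,(600,600),interpolation=cv2.INTER_CUBIC)
cv2.imwrite("pics/a.png",a)
cv2.imwrite("pics/b.png",cv2.resize(b,(750,600),interpolation=cv2.INTER_CUBIC))
E
```

```text
(no output)
```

View pics/a.png

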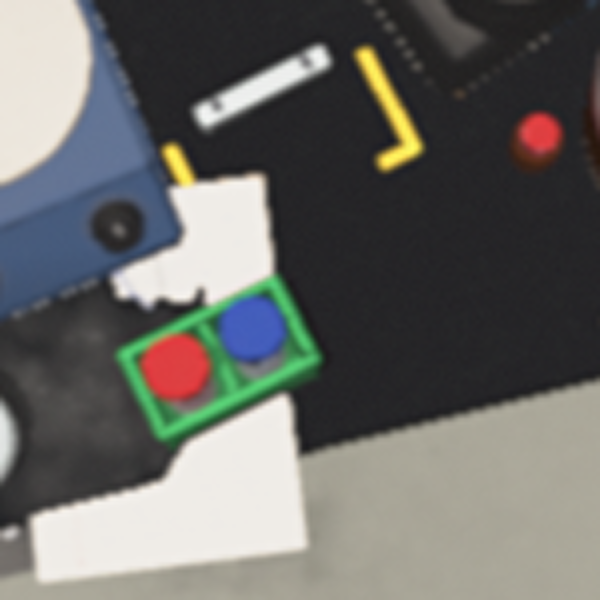

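View pics/b.png

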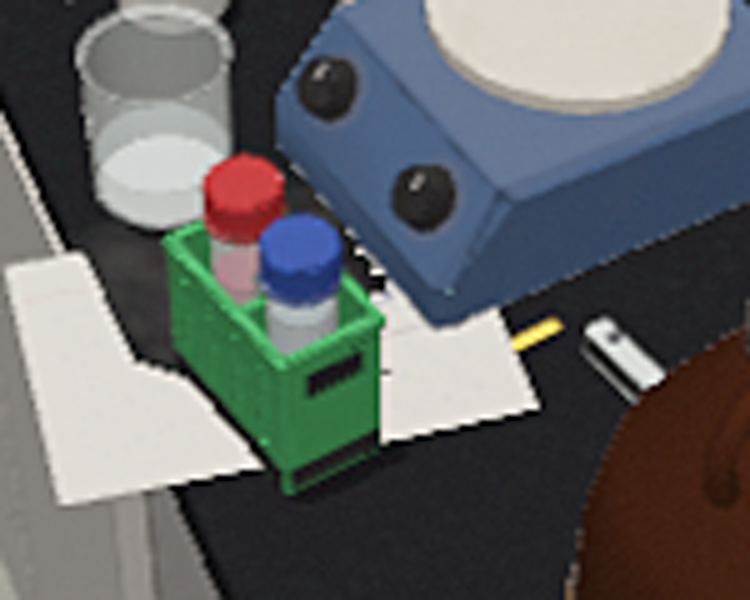

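Crop a (4x, offset 195,140) gives these rim corners: (120,354), (280,280), (322,358), (163,440). The bar top corners are (193,106), (322,44), (333,66), (204,130). The right tape's inner edge starts at (357,55) and the left tape's inner edge at about (178,145). Crop b (5x, offset 200,120) gives the crate foot corners at (287,492) and (380,452).

```bash
python3 - <<'E'
from station import capture
from h import *
t=capture("top"); s=capture("side")
P=lambda L,z:np.array([ray(t,195+(u+.0)/4,140+v/4,z)[:2] for u,v in L])
ang=lambda d:np.degrees(np.arctan2(d[1],d[0]))
c=P([(120,354),(280,280),(322,358),(163,440)],.08); print("crate",c.round(4),c.mean(0))
print("len",[np.linalg.norm(c[i]-c[(i+1)%4]).round(4) for i in range(4)], "y-ax ang",ang(c[0]-c[1]),ang(c[3]-c[2]),"x",ang(c[0]-c[3]),ang(c[1]-c[2]))
b=P([(193,106),(322,44),(333,66),(204,130)],.018);print("bar",b.round(4),[np.linalg.norm(b[i]-b[(i+1)%4]).round(4) for i in range(4)],"yang",ang(b[0]-b[1]),ang(b[3]-b[2]))
tp=P([(357,55),(400,145),(178,145),(193,182),(381,158),(424,150)],0);print("tape",tp.round(4))
th=np.radians((ang(b[0]-b[1])+ang(b[3]-b[2]))/2-90)
ex=np.array([np.cos(th),np.sin(th)]);ey=np.array([-ex[1],ex[0]])
o=(b[2]+b[3])/2-.025*ex; print("bay",o,np.degrees(th)); 
print("tape in bay",((tp-o)@np.c_[ex,ey]).round(4)); print("crate in bay",((c-o)@np.c_[ex,ey]).round(4),((c.mean(0)-o)@np.c_[ex,ey]))
for u,v in[(287,492),(380,452)]:
  p=ray(s,200+u/5,120+v/5,0)[:2];print("foot",p,(p-o)@np.c_[ex,ey])
print("vial",(P([(541,133)],.045)-o)@np.c_[ex,ey],"bottle..", "papers/edge",P([(300,455),(598,378)],0))
print("beaker",[ (ray(t,u,v,.08)[:2]-o)@np.c_[ex,ey] for u,v in[(182,245),(200,248)]])
print("hotplate corner", (P([(182,240)],.0)-o)@np.c_[ex,ey])
E
```

```text
crate [[0.3859 0.2828]
 [0.426  0.2005]
 [0.3853 0.1779]
 [0.3416 0.2592]] [0.38467679 0.23010386]
len [np.float64(0.0916), np.float64(0.0465), np.float64(0.0923), np.float64(0.0502)] y-ax ang 115.95036450081963 118.23972106714939 x 28.030586646065526 28.99100164202945
bar [[0.5343 0.253 ]
 [0.5714 0.181 ]
 [0.5586 0.1746]
 [0.5206 0.2464]] [np.float64(0.0809), np.float64(0.0143), np.float64(0.0813), np.float64(0.0152)] yang 117.23301048420879 117.90970806290481
tape [[0.5703 0.161 ]
 [0.5177 0.1359]
 [0.5159 0.2623]
 [0.4945 0.2532]
 [0.51   0.1466]
 [0.515  0.1222]]
bay [0.51746045 0.19896001] 27.571359273556798
tape in bay [[ 0.0292 -0.0581]
 [-0.029  -0.056 ]
 [ 0.0279  0.0568]
 [ 0.0048  0.0587]
 [-0.0309 -0.0429]
 [-0.0377 -0.0669]]
crate in bay [[-0.0778  0.1352]
 [-0.0804  0.0437]
 [-0.1269  0.0425]
 [-0.128   0.1348]] [-0.10328907  0.08906631]
foot [0.38494613 0.18118884] [-0.12569078  0.04558165]
foot [0.42655651 0.1993031 ] [-0.08042165  0.04237929]
vial [[-0.06635167 -0.12184848]] bottle.. papers/edge [[0.34075022 0.18987512]
 [0.38596532 0.02427436]]
beaker [array([-0.06872896,  0.22939016]), array([-0.09107403,  0.19885183])]
hotplate corner [[-0.02248012  0.07894503]]
```

Request:
drive_tool(series=[[0.35,0.35,0,0],[0.7,0.7,0,0],[1,0.95,0,0],[1,0.95,0,0]])

```text
time_s: 0.7
tcp_pos: [0.2511, 0.459, 0.2926]
ee_rot: [[0.964, -0.266, -0.0], [-0.266, -0.964, -0.0], [-0.0, 0.0, -1.0]]
wrist_force: [0.7, 0.1, 0.5]
gripper_width: 0.998
```

Request:
drive_tool(series=[[0.25,0.25,0,-0.08],[0.5,0.5,0,-0.16],[0.75,0.7,0,-0.24],[0.9,0.8,0,-0.32],[0.9,0.8,0,-0.374],[0.9,0.8,0,-0.374]])

```text
time_s: 1.45
tcp_pos: [0.329, 0.3411, 0.2922]
ee_rot: [[0.887, 0.463, 0.0], [0.463, -0.887, 0.0], [0.0, -0.0, -1.0]]
wrist_force: [-0.0, -0.0, -0.5]
gripper_width: 1.0
```

```bash
python3 - <<'E'
from station import capture,telemetry
import cv2,numpy as np
a=capture("top")["color"][140:340,120:320]
b=capture("side")["color"][20:240,130:350]
cv2.imwrite("pics/c.png",np.hstack([cv2.resize(x,(400,400),interpolation=cv2.INTER_CUBIC) for x in(a,b)]))
s=telemetry.sense();print(s["time_s"],s["tcp_pos"],s["ee_rot"])
E
```

```text
1.55 [0.32879582 0.34112726 0.29213998] [[ 8.86442935e-01  4.62837896e-01 -7.17967955e-05]
 [ 4.62837894e-01 -8.86442938e-01 -4.80648442e-05]
 [-8.58899937e-05  9.37646396e-06 -9.99999996e-01]]
```

View pics/c.png

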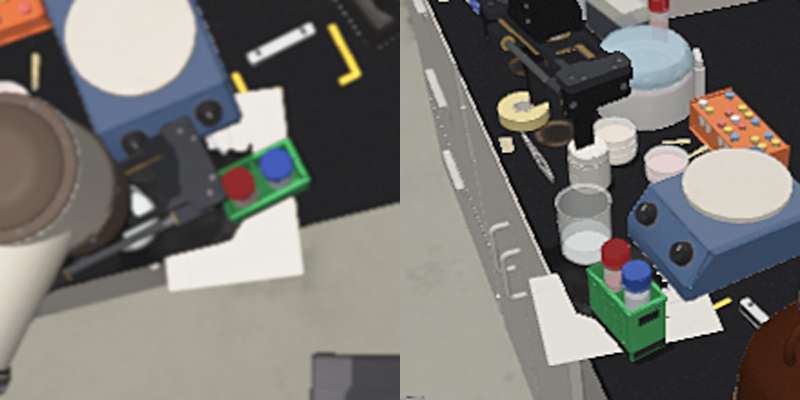

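```bash
python3 - <<'E'
from station import capture,telemetry
from h import *
import cv2
s=telemetry.sense();p=s["tcp_pos"];R=s["ee_rot"]
ims=[]
for n,(r0,c0) in {"top":(180,130),"side":(0,160)}.items():
    c=capture(n);im=c["color"][r0:r0+110,c0:c0+110]
    im=cv2.resize(im,None,fx=3.6,fy=4.6,interpolation=cv2.INTER_CUBIC)
    im=np.clip(im.astype(float)*1.8,0,255).astype('uint8')
    def q(v): 
        x=proj(c,p+R@np.array(v)); return tuple(int(a) for a in((x[0]-c0)*3.6,(x[1]-r0)*4.6))
    for z,col in((0,(0,255,0)),(.07,(0,0,255))):
        pts=np.array([q((a,b,z)) for a,b in((.0375,.095),(.0375,-.095),(-.0375,-.095),(-.0375,.095))] if z==0 else [q((a,b,z)) for a,b in((.0095,.0585),(.0095,-.0585),(-.0095,-.0585),(-.0095,.0585))])
        cv2.polylines(im,[pts],True,col,1)
    ims.append(im)
cv2.imwrite("pics/d.png",np.hstack(ims))
E
```

```text
(no output)
```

View pics/d.png

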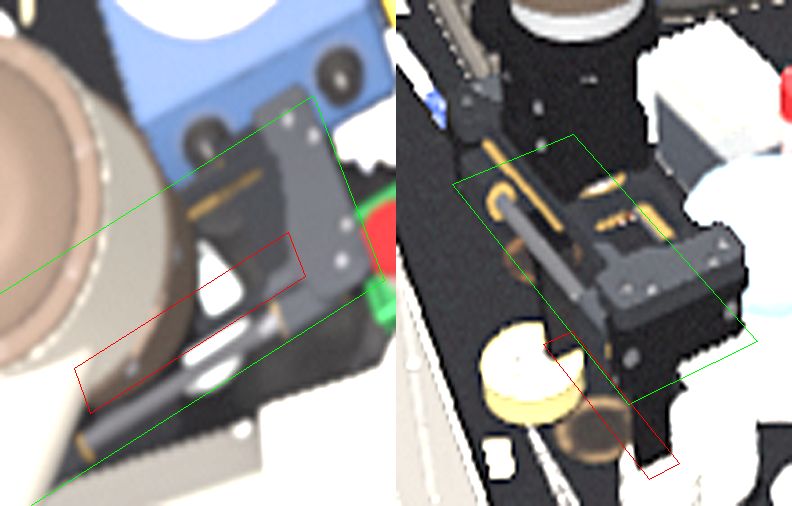

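```bash
python3 - <<'E'
from station import capture,telemetry,r
from h import *
import cv2
print({k:getattr(r,k) for k in dir(r) if not k.startswith("_")})
s=telemetry.sense();p=s["tcp_pos"];R=s["ee_rot"]
c=capture("side");r0,c0,k=20,240,7
im=cv2.resize(c["color"][r0:r0+85,c0-30:c0+80],None,fx=k,fy=k,interpolation=cv2.INTER_CUBIC)
im=np.clip(255*(im/255.)**.5,0,255).astype('uint8'); c0-=30
def q(v):
    x=proj(c,p+R@np.array(v)); return [int((x[0]+.5-c0)*k),int((x[1]+.5-r0)*k)]
for z,col in((0,(0,255,0)),(-.015,(255,255,0)),(-.03,(255,0,255))):
    cv2.polylines(im,[np.array([q((.0375,-.02,z)),q((.0375,.095,z)),q((-.0375,.095,z)),q((-.0375,-.02,z))])],False,col,1)
for y in(.0435,.0585):
  cv2.polylines(im,[np.array([q((.0095,y,0)),q((.0095,y,.07)),q((-.0095,y,.07)),q((-.0095,y,0))])],True,(0,0,255),1)
cv2.imwrite("pics/e.png",im)
E
```

```text
{'PlanningError': <class 'station.PlanningError'>, 'nose_length': 0.0697}
```

View pics/e.png

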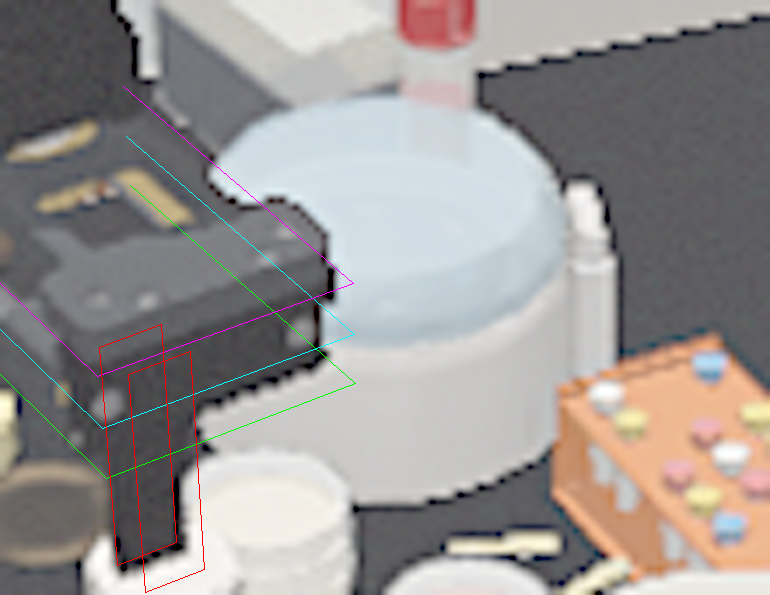

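The crops show that the gripper's body overhangs the fingers, about 28 mm in tool x and 36 mm in tool y. With the tool always vertical, the fingertips must stay near z = 50 mm so the body clears the 117 mm caps. So I plan two pushes:
1. **Sideways:** slide the crate on its narrow end, which resists tipping, with the fingers shut.
2. **Into the bay:** push on the broad face very slowly, with the second finger held loosely in front as a guard against tipping.

Request:
drive_tool(series=[[0,0.2,0,0],[-0.01,0.45,0.2,0],[-0.01,0.45,0.5,0],[-0.01,0.45,0.8,0],[-0.01,0.45,1,0],[-0.01,0.45,1,0]], fingers=0)

```text
time_s: 2.45
tcp_pos: [0.3524, 0.2915, 0.1708]
ee_rot: [[0.886, 0.464, -0.002], [0.464, -0.886, -0.004], [-0.004, 0.002, -1.0]]
wrist_force: [0.3, -0.0, 0.7]
gripper_width: 0.398
```

Request:
drive_tool(series=[[0,0,0.15,0],[0,0,0.3,0],[0,0,0.42,0],[0,0,0.42,0],[0,0,0.42,0]])

```text
time_s: 3.08
tcp_pos: [0.3534, 0.293, 0.123]
ee_rot: [[0.886, 0.464, 0.001], [0.464, -0.886, 0.002], [0.002, -0.001, -1.0]]
wrist_force: [-0.0, 0.3, -0.8]
gripper_width: 0.005
```

```bash
cat >> h.py <<'E'
O=np.array([.51746,.19896]);TH=np.radians(27.57);EX=np.array([np.cos(TH),np.sin(TH)]);EY=np.array([-EX[1],EX[0]])
def bay(p): return (np.asarray(p)[:2]-O)@np.c_[EX,EY]
def look(name,tc,sc,size=130):
    """save top and side crops side by side, 3x"""
    import cv2
    from station import capture,telemetry
    ims=[]
    for n,(u,v) in(("top",tc),("side",sc)):
        im=capture(n)["color"]; h=size//2
        ims.append(cv2.resize(im[v-h:v+h,u-h:u+h],(400,400),interpolation=cv2.INTER_CUBIC))
    cv2.imwrite(f"pics/{name}.png",np.hstack(ims))
    s=telemetry.sense();print(s["time_s"],bay(s["tcp_pos"]),s["tcp_pos"][2],s["wrist_force"],s["gripper_width"])
E
python3 -c "
from h import *
look('f',(235,225),(255,165))"
```

```text
3.175 [-0.10208667  0.15912949] 0.12291837451251034 [0.08996514 0.39370837 1.01135361] 0.010290576147935738
```

View pics/f.png

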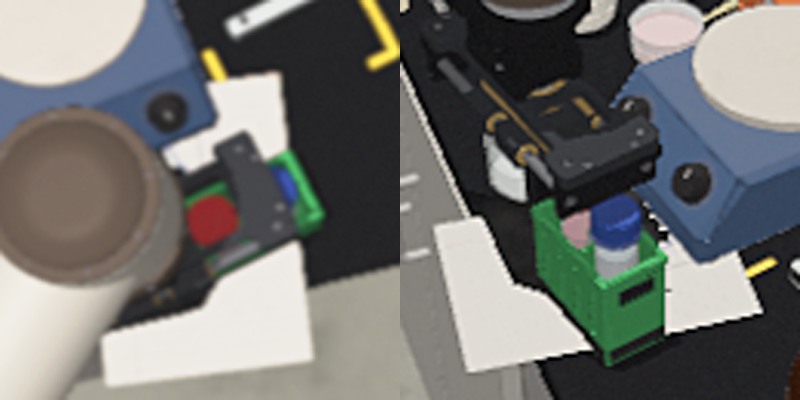

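The side view shows the closed fingers down at the crate's left end, with the body about 6 mm above the caps. Now for the sideways push.

Request:
drive_tool(series=[[0,0.04,0,0],[0,0.08,0,0],[0,0.11,0,0],[0,0.14,0,0],[0,0.17,0,0],[0,0.2,0,0],[0,0.23,0,0],[0,0.26,0,0],[0,0.29,0,0],[0,0.32,0,0]])

```text
time_s: 4.42
tcp_pos: [0.3715, 0.2599, 0.1225]
ee_rot: [[0.886, 0.464, 0.002], [0.464, -0.886, 0.004], [0.004, -0.003, -1.0]]
wrist_force: [-3.2, 4.6, 0.9]
gripper_width: 0.006
```

```bash
cat >> h.py <<'E'
def caps():
    """cap centroids (bay frame, at z=.117) and green mask box from both cameras"""
    import cv2
    from station import capture,telemetry
    for n in("top","side"):
        c=capture(n);h=cv2.cvtColor(c["color"],cv2.COLOR_BGR2HSV)
        for nm,lo,hi in(("blue",(108,130,90),(125,255,255)),("red",(0,170,110),(6,255,255)),("green",(55,110,60),(80,255,255))):
            m=cv2.inRange(h,lo,hi);k,_,st,ce=cv2.connectedComponentsWithStats(m)
            for i in range(1,k):
                b=bay(ray(c,*ce[i],.112 if nm!="green" else .06))
                if st[i,4]>25 and -.2<b[0]<.08 and -.1<b[1]<.16: print(n,nm,st[i],b.round(4))
    s=telemetry.sense();print(s["time_s"],bay(s["tcp_pos"]),s["tcp_pos"][2],s["wrist_force"],s["gripper_width"])
E
python3 -c "
from h import *
caps()"
```

```text
top green [252 211  10  17  79] [-0.0852  0.0644]
side blue [260 174  16  13 134] [-0.1059  0.0326]
side green [ 239  170   45   56 1085] [-0.1173  0.0419]
4.525 [-0.10150839  0.12117568] 0.12232316728423423 [-2.13037621  4.77668599 -0.03639148] 0.007461305063987261
```

Request:
drive_tool(series=[[0,0.03,0,0],[0,0.06,0,0],[0,0.09,0,0],[0,0.12,0,0],[0,0.15,0,0],[0,0.18,0,0],[0,0.21,0,0],[0,0.24,0,0],[0,0.27,0,0],[0,0.3,0,0]])

```text
time_s: 5.78
tcp_pos: [0.388, 0.2274, 0.1223]
ee_rot: [[0.886, 0.464, 0.002], [0.464, -0.886, 0.003], [0.003, -0.002, -1.0]]
wrist_force: [-2.7, 5.8, 1.1]
gripper_width: 0.008
```

```bash
python3 -c "
from h import *
look('g',(265,215),(265,185));caps()"
```

```text
5.875 [-0.10188974  0.08477317] 0.12213344877147131 [-1.31178135  3.91080991  0.48180441] 0.004399650784427801
top blue [277 206   6  10  31] [-0.0994  0.0203]
top green [272 201   6  20  64] [-0.0843  0.0234]
side blue [270 185  16  13 136] [-0.1059 -0.0038]
side green [ 248  181   47   56 1116] [-0.1169  0.0058]
5.975 [-0.10193425  0.08479193] 0.12207955936689208 [-2.38568519  4.94338322 -0.13763   ] 0.009377337754092701
```

View pics/g.png

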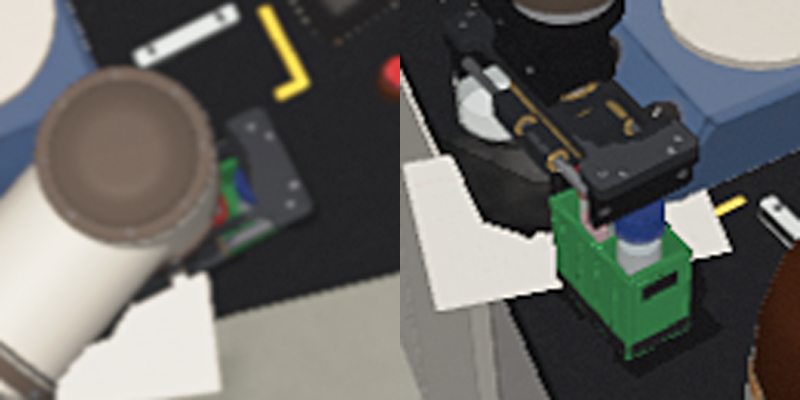

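```bash
python3 -c "
from h import *
from station import capture
s=capture('side')
for u,v in((273.8,235.4),(294.2,225.6)): print(bay(ray(s,u,v,0)))"
```

```text
[-0.12263057 -0.01212832]
[-0.07261961 -0.01413011]
```

Request:
drive_tool(series=[[0,0.03,0,0],[0,0.06,0,0],[0,0.09,0,0],[0,0.12,0,0],[0,0.15,0,0],[0,0.18,0,0],[0,0.18,0,0]])

```text
time_s: 6.9
tcp_pos: [0.3976, 0.2073, 0.1219]
ee_rot: [[0.886, 0.464, 0.0], [0.464, -0.886, 0.001], [0.001, -0.0, -1.0]]
wrist_force: [-1.1, 4.3, -0.0]
gripper_width: 0.003
```

Request:
drive_tool(series=[[0,-0.15,0,0],[0,-0.15,-0.3,0],[0,-0.15,-0.7,0],[0,-0.3,-1,0],[-0.5,-0.5,-1,0],[-0.9,-0.9,-1,0],[-1,-1,-1,0],[-1,-1,-1,0]], fingers=87)

```text
time_s: 7.9
tcp_pos: [0.2344, 0.2567, 0.2416]
ee_rot: [[0.884, 0.467, -0.0], [0.467, -0.884, -0.002], [-0.001, 0.002, -1.0]]
wrist_force: [-0.0, -0.5, 0.2]
gripper_width: 0.833
```

```bash
python3 -c "
from h import *
look('k',(275,195),(280,190),110);caps()"
```

```text
8.0 [-0.22292979  0.18198846] 0.24163565742588128 [ 0.10006328  1.07093247 -0.41052594] 0.9234774066817524
top blue [286 196  16  16 196] [-0.0995 -0.0129]
top red [267 205  16  16 107] [-0.1001  0.0292]
top green [261 190  49  45 621] [-0.1025  0.0046]
side blue [276 187  16  18 243] [-0.1033 -0.0175]
side red [270 174   9  18  47] [-0.0991  0.0202]
side green [ 254  187   48   58 1147] [-0.1168 -0.016 ]
8.1 [-0.22244246  0.18189113] 0.2415579390778695 [-0.76944993  1.28000348 -0.40778086] 0.9681854859939476
```

View pics/k.png

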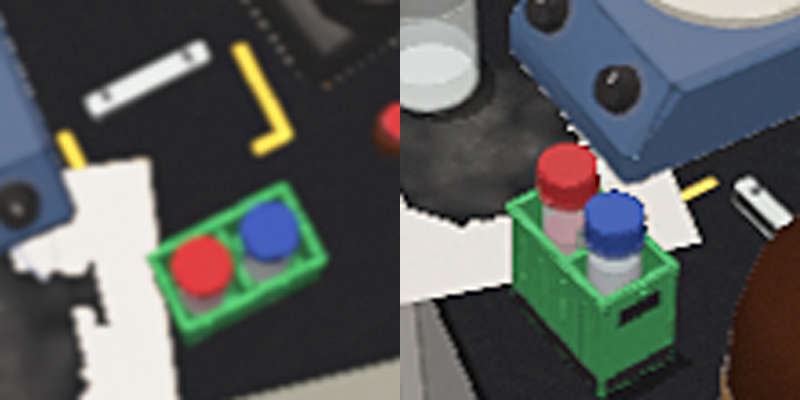

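```bash
python3 -c "
from h import *
from station import capture
s=capture('top')
c=np.array([bay(ray(s,220+u/3.636,140+v/3.636,.08)) for u,v in((150,256),(285,182),(327,260),(190,342))])
print(c.round(4),c.mean(0)); d=c[0]-c[1]+c[3]-c[2]; print(np.degrees(np.arctan2(d[1],d[0]))-90)
t=np.array([bay(ray(s,220+u/3.636,140+v/3.636,0)) for u,v in((234,48),(272,130),(75,130),(86,165))]);print(t.round(4))
t=np.array([bay(ray(s,220+u/3.636,140+v/3.636,.018)) for u,v in((84,99),(207,40),(212,57),(93,118))]);print(t.round(4))"
```

```text
[[-0.0777  0.0511]
 [-0.074  -0.038 ]
 [-0.1255 -0.0387]
 [-0.1324  0.0528]] [-0.10239821  0.00680147]
3.3288974291542672
[[ 0.0303 -0.0589]
 [-0.0278 -0.0562]
 [ 0.0278  0.054 ]
 [ 0.0046  0.0577]]
[[ 0.0386  0.0411]
 [ 0.038  -0.0438]
 [ 0.0269 -0.0416]
 [ 0.0253  0.0414]]
```

```bash
python3 -c "
from h import *
from station import telemetry
s=telemetry.sense();print(s['joints'],s['ee_rot'][:,0])"
```

```text
[ 7.46892363e+01 -3.20342825e+00 -3.89335240e+01  1.24070007e-02
 -5.43501627e+01  4.28301212e+01] [ 8.86796319e-01  4.62159723e-01 -8.23375132e-04]
```

Request:
drive_tool(series=[[0.2,0.2,0,0],[0.4,0.5,0,0],[0.7,0.8,0,0],[1,1,0,0],[1,1,0,0]], fingers=70)

```text
time_s: 8.78
tcp_pos: [0.4004, 0.206, 0.241]
ee_rot: [[0.889, 0.459, -0.001], [0.459, -0.889, -0.002], [-0.001, 0.001, -1.0]]
wrist_force: [-0.6, 0.2, -0.1]
gripper_width: 0.809
```

Request:
drive_tool(series=[[0,0.1,0,-0.09],[0,0.2,0,-0.18],[0,0.3,0,-0.27],[0,0.4,0,-0.36],[-0.01,0.445,0,-0.45],[-0.01,0.445,0,-0.54],[-0.01,0.445,0,-0.63],[-0.01,0.445,0,-0.72],[-0.01,0.445,0,-0.785],[-0.01,0.445,0,-0.785]], fingers=66)

```text
time_s: 10.02
tcp_pos: [0.4208, 0.1588, 0.2416]
ee_rot: [[-0.461, 0.887, -0.001], [0.887, 0.461, -0.001], [-0.0, -0.001, -1.0]]
wrist_force: [0.2, 0.7, -0.4]
gripper_width: 0.756
```

```bash
python3 -c "
from h import *
from station import telemetry
s=telemetry.sense();print(s['joints'][5],np.degrees(np.arctan2(s['ee_rot'][1,:2],s['ee_rot'][0,:2]))-27.57);caps()"
```

```text
165.98722315389594 [89.89171996 -0.10828748]
top green [268 224  10  10  60] [-0.1203  0.0473]
side blue [276 188  16  17 238] [-0.1039 -0.0179]
side red [263 175  16  11  89] [-0.0995  0.0311]
side green [ 254  187   48   58 1149] [-0.117  -0.0164]
10.125 [-0.10407     0.00919944] 0.24169780633503846 [ 0.96224534 -0.17474999 -0.65221001] 0.757702045525968
```

Request:
drive_tool(series=[[-0.01,0.015,0.2,0],[-0.02,0.015,0.4,0],[-0.02,0.015,0.55,0],[-0.02,0.015,0.7,0],[-0.02,0.015,0.85,0],[-0.02,0.015,0.95,0],[-0.02,0.015,1,0],[-0.02,0.015,1,0]], fingers=62)

```text
time_s: 11.12
tcp_pos: [0.4239, 0.1579, 0.1218]
ee_rot: [[-0.463, 0.886, -0.0], [0.886, 0.463, -0.0], [-0.0, -0.0, -1.0]]
wrist_force: [-0.2, 0.5, -0.3]
gripper_width: 0.715
```

```bash
python3 -c "
from h import *
look('m',(275,195),(280,180),120);caps()"
```

```text
11.225 [-0.10157248  0.0069929 ] 0.1223008457252566 [ 0.02275427 -0.16150928 -0.34959045] 0.7187138415838729
side blue [276 189  17  16 193] [-0.1043 -0.0218]
side green [262 199  40  45 868] [-0.114  -0.0316]
11.325 [-0.1016127   0.00698066] 0.1223798653210047 [-1.24037544  0.42260336 -0.2341212 ] 0.712420358332159
```

View pics/m.png

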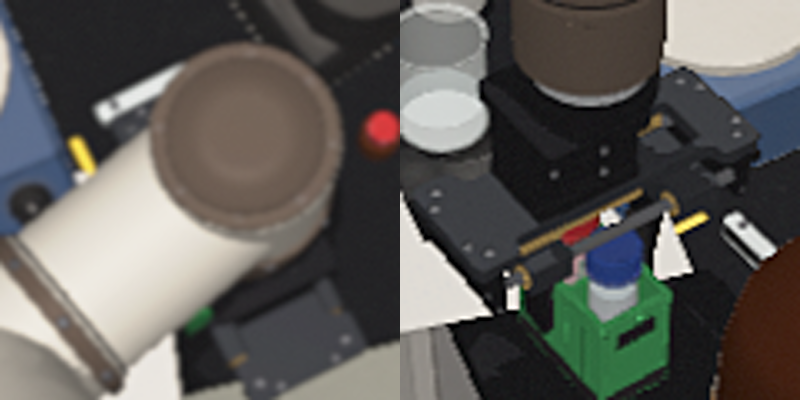

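The last picture shows the fingers straddling the crate in x without touching it, and the body clear of the caps. That's 11 pictures viewed. I'll narrow the guard to 53 mm, still loose on the 50 mm crate, and start a slow push.

Request:
drive_tool(series=[[0,0,0,0],[0,0,0,0],[0,0,0,0],[0,0.01,0,0],[0,0.02,0,0],[-0.003,0.04,0,0],[-0.004,0.06,0,0],[-0.006,0.08,0,0],[-0.007,0.1,0,0],[-0.007,0.1,0,0]], fingers=53)

```text
time_s: 12.58
tcp_pos: [0.431, 0.1596, 0.1206]
ee_rot: [[-0.462, 0.887, -0.011], [0.887, 0.462, -0.008], [-0.002, -0.013, -1.0]]
wrist_force: [-7.9, -2.7, 5.8]
gripper_width: 0.611
```

```bash
python3 -c "
from h import *
caps()"
```

```text
top green [268 225   9   9  53] [-0.1205  0.0481]
side blue [278 190  16  15 165] [-0.1011 -0.023 ]
side green [256 200  47  44 897] [-0.1144 -0.0295]
12.675 [-0.09491618  0.00513143] 0.12061546678840268 [-8.54094286 -3.11902375  5.6712732 ] 0.6102283314034154
```

```bash
cat >> h.py <<'E'
def flow(ref="m"):
    """motion (mm along bay x, y at the point's height) of points on crate end since picture ref (side crop 120 px at 280,180)"""
    import cv2
    from station import capture
    c=capture("side"); o=np.array([220,120]);k=400/120
    a=cv2.imread(f"pics/{ref}.png")[:,400:]; b=cv2.resize(c["color"][120:240,220:340],(400,400),interpolation=cv2.INTER_CUBIC)
    cv2.imwrite("pics/now.png",b)
    pts=np.float32([[201,395],[267,367],[235,330],[268,285],[213,255],[213,305],[185,340],[250,350]])
    z=[.002,.002,.058,.08,.11,.08,.05,.03]
    A,B=[cv2.cvtColor(i,cv2.COLOR_BGR2GRAY) for i in(a,b)]
    q,st,e=cv2.calcOpticalFlowPyrLK(A,B,pts.reshape(-1,1,2),None,winSize=(41,41),maxLevel=4)
    for p,n,s,er,zz in zip(pts,q[:,0],st[:,0],e[:,0],z):
        d=bay(ray(c,*(o+n/k),zz))-bay(ray(c,*(o+p/k),zz)); print(zz,s,er.round(1),(n-p).round(1),(d*1000).round(1))
E
python3 -c "
from h import *
flow()"
```

```text
0.002 1 7.0 [ 1.  -1.5] [1.2 0.6]
0.002 1 2.9 [ 0.7 -0.2] [ 0.5 -0.1]
0.058 1 5.3 [ 2.8 -2.2] [2.4 0.5]
0.08 1 10.2 [ 3.4 -0.9] [ 2.1 -0.6]
0.11 1 2.3 [11.1 -1.2] [ 5.8 -2.8]
0.08 1 3.8 [ 4.4 -3.3] [3.6 0.7]
0.05 1 8.0 [-1.9 -6. ] [1.7 4.5]
0.03 1 3.1 [ 1.  -0.8] [0.9 0.2]
```

The feet have moved only about 1 mm while the top moved about 3 mm, so at 50 mm the crate is starting to tilt. I'll back off and let it settle. Then I'll work out how high the gripper's rods sit above the TCP plane, which decides whether I can go lower.

Request:
drive_tool(series=[[0,-0.03,0,0],[0,-0.06,0,0],[0,-0.09,0,0],[0,-0.09,0,0]], fingers=57)

```text
time_s: 13.22
tcp_pos: [0.4257, 0.1581, 0.1222]
ee_rot: [[-0.463, 0.886, 0.001], [0.886, 0.463, 0.001], [0.0, 0.002, -1.0]]
wrist_force: [0.4, 0.3, -0.2]
gripper_width: 0.655
```

```bash
python3 - <<'E'
from h import *
from station import capture
from scipy.optimize import least_squares
t=capture("top");s=capture("side");flow()
p=np.array([.3288,.34113,.29214]);R=np.array([[.8864,.4628,0],[.4628,-.8864,0],[0,0,-1]])
tl=[(156.4,276.7),(205,250.7)];sl=[(216.7,65.2),(187.5,42.4)]
def res(v):
    o=[]
    for c,L in((t,tl),(s,sl)):
        a,b=[proj(c,p+R@np.array([v[0],y,v[1]])) for y in(-.08,.08)]
        n=np.array([-(b-a)[1],(b-a)[0]]);n/=np.linalg.norm(n); o+=[n@(np.array(q)-a) for q in L]
    return o
f=least_squares(res,[-.03,-.02]);print("rod x,z (tool)",f.x,f.fun)
E
```

```text
0.002 1 1.1 [-0.  0.] [-0. -0.]
0.002 1 1.3 [-0.  0.] [-0. -0.]
0.058 1 0.9 [ 0. -0.] [0. 0.]
0.08 1 1.1 [0. 0.] [-0. -0.]
0.11 1 1.2 [0.7 0.8] [-0.  -0.8]
0.08 1 0.6 [-0. -0.] [-0.  0.]
0.05 1 0.7 [-0. -0.] [-0.  0.]
0.03 1 0.8 [-0.  0.] [-0. -0.]
rod x,z (tool) [-0.03255361 -0.0212906 ] [ 0.78251058 -0.78899311 -1.73835141  1.8404857 ]
```

The crate settled back exactly where it was. The rods sit about 21 mm above the TCP plane, so the gripper's underside looks recessed over the tubes. I'll probe downward gently while watching the force; the arm is compliant, so any touch would be light.

Request:
drive_tool(series=[[0,0,0.02,0],[0,0,0.04,0],[0,0,0.05,0],[0,0,0.05,0]])

```text
time_s: 13.88
tcp_pos: [0.4253, 0.1577, 0.1157]
ee_rot: [[-0.463, 0.886, -0.0], [0.886, 0.463, -0.0], [-0.0, -0.0, -1.0]]
wrist_force: [-0.0, -1.2, 0.3]
gripper_width: 0.658
```

Request:
drive_tool(series=[[0,0,0.01,0],[0,0,0.02,0],[0,0,0.02,0]])

```text
time_s: 14.25
tcp_pos: [0.4253, 0.1577, 0.1134]
ee_rot: [[-0.463, 0.886, -0.0], [0.886, 0.463, -0.0], [-0.0, -0.0, -1.0]]
wrist_force: [0.6, 0.6, 0.4]
gripper_width: 0.653
```

There's no contact at 113 mm, so the body really is recessed there. Continuing down.

Request:
drive_tool(series=[[0,0,0.01,0],[0,0,0.02,0],[0,0,0.02,0],[0,0,0.02,0]])

```text
time_s: 14.75
tcp_pos: [0.4253, 0.1577, 0.1111]
ee_rot: [[-0.463, 0.886, -0.0], [0.886, 0.463, -0.0], [-0.0, -0.0, -1.0]]
wrist_force: [-0.7, 0.6, -0.5]
gripper_width: 0.658
```

Request:
drive_tool(series=[[0,0,0.01,0],[0,0,0.02,0],[0,0,0.02,0],[0,0,0.02,0]])

```text
time_s: 15.25
tcp_pos: [0.4253, 0.1577, 0.1086]
ee_rot: [[-0.463, 0.886, -0.0], [0.886, 0.463, -0.0], [-0.0, -0.0, -1.0]]
wrist_force: [0.4, -0.6, 0.1]
gripper_width: 0.654
```

```bash
python3 -c "
from h import *
flow();caps()"
```

```text
0.002 1 1.0 [-0.  0.] [-0. -0.]
0.002 1 1.2 [-0.1  0. ] [-0. -0.]
0.058 1 0.8 [ 0. -0.] [0. 0.]
0.08 1 4.6 [-0.5 -0. ] [-0.3  0.2]
0.11 1 24.0 [-13.5 117.4] [-55.3 -67.5]
0.08 1 0.5 [ 0. -0.] [0. 0.]
0.05 1 0.9 [-0.  0.] [-0. -0.]
0.03 1 0.7 [-0. -0.] [0. 0.]
side blue [276 188  13   8  39] [-0.0999 -0.0044]
side blue [277 194  16  11 108] [-0.1066 -0.0279]
side green [266 199  36  46 802] [-0.113  -0.0345]
15.4 [-0.10072042  0.00608624] 0.10868850179175044 [-0.35120937 -0.22833871  0.08343204] 0.6525471046707115
```

Request:
drive_tool(series=[[0,0,0.01,0],[0,0,0.02,0],[0,0,0.02,0],[0,0,0.02,0]], fingers=53)

```text
time_s: 15.9
tcp_pos: [0.4254, 0.1578, 0.1063]
ee_rot: [[-0.463, 0.886, 0.0], [0.886, 0.463, 0.0], [0.0, 0.0, -1.0]]
wrist_force: [1.0, 0.8, -1.0]
gripper_width: 0.605
```

Request:
drive_tool(series=[[0,0.02,0,0],[0,0.035,0,0],[0,0.05,0,0],[-0.003,0.065,0,0],[-0.004,0.08,0,0],[-0.006,0.095,0,0],[-0.007,0.11,0,0]])

```text
time_s: 16.77
tcp_pos: [0.4338, 0.1603, 0.1053]
ee_rot: [[-0.462, 0.887, -0.009], [0.887, 0.462, -0.006], [-0.001, -0.011, -1.0]]
wrist_force: [-8.4, -3.3, 7.1]
gripper_width: 0.609
```

```bash
python3 -c "
from h import *
flow();caps()"
```

```text
0.002 1 9.0 [ 6.9 -2.8] [ 4.8 -0.6]
0.002 1 3.8 [ 6.8 -2.3] [ 4.6 -0.9]
0.058 1 5.6 [ 7.9 -3.2] [ 5.3 -0.6]
0.08 1 17.1 [ 9.9 -3. ] [ 6.2 -1.3]
0.11 1 12.3 [-3.2  1.5] [-2.2  0. ]
0.08 1 3.6 [ 8.5 -3.4] [ 5.6 -0.6]
0.05 1 5.1 [13.8 -2.7] [ 8.  -2.8]
0.03 1 3.0 [ 7.  -2.6] [ 4.7 -0.7]
top green [268 224   8   9  46] [-0.1174  0.0477]
side blue [279 187  14   9  45] [-0.094  -0.0085]
side blue [280 194  15  10  81] [-0.1012 -0.0304]
side green [258 199  47  44 802] [-0.1085 -0.0345]
16.925 [-0.09165291  0.00446439] 0.10526219676415721 [-7.92987351 -4.14623544  4.00575659] 0.6083535928864571
```

The crate now slides cleanly: the feet moved 4.7 mm and the top 5.6 mm. Continuing.

Request:
drive_tool(series=[[-0.002,0.025,0,0],[-0.004,0.05,0,0],[-0.006,0.075,0,0],[-0.008,0.1,0,0],[-0.01,0.125,0,0],[-0.012,0.15,0,0],[-0.014,0.175,0,0],[-0.016,0.2,0,0],[-0.018,0.225,0,0],[-0.02,0.25,0,0]])

```text
time_s: 18.18
tcp_pos: [0.4612, 0.1718, 0.1053]
ee_rot: [[-0.462, 0.887, -0.01], [0.887, 0.462, -0.007], [-0.002, -0.013, -1.0]]
wrist_force: [-9.5, -3.5, 6.3]
gripper_width: 0.61
```

```bash
python3 -c "
from h import *
flow();caps()"
```

```text
0.002 1 14.1 [ 48.  -21.2] [34.1 -2.8]
0.002 1 6.8 [ 47.2 -18.8] [33.5 -4.2]
0.058 1 5.4 [ 49.8 -20.8] [34.1 -3.2]
0.08 1 49.7 [6.3 9.9] [-1.5 -8.4]
0.11 1 17.1 [ 36.4 -11.3] [22.5 -4.3]
0.08 1 4.6 [ 51.6 -21.4] [34.7 -3.1]
0.05 1 4.9 [ 53.  -19.7] [35.  -4.9]
0.03 1 3.1 [ 47.6 -19.2] [33.  -3.8]
top green [261 206  10  13  49] [-0.083   0.0444]
side blue [292 182  15   8  44] [-0.0631 -0.011 ]
side blue [294 188  15  11  81] [-0.0712 -0.0325]
side green [272 194  46  44 799] [-0.0797 -0.0371]
18.325 [-0.06146742  0.00208231] 0.10528012462800462 [-7.52404118 -3.54781857  5.56933393] 0.6088487855340576
```

```bash
python3 -c "
from h import *
from station import capture
t=capture('top');s=capture('side')
for u,v in((288.7,140),(308.7,163.8),(268,100),(275,130),(300,150)): print((u,v),[bay(ray(t,u,v,z)).round(3) for z in(0,.05,.1,.14)])
print('plate', [[proj(c,[*(O+.1*EX+y*EY),z]).round() for y in(-.0375,.0375) for z in(.105,.15)] for c in(t,s)])"
```

```text
(288.7, 140) [array([ 0.054, -0.082]), array([ 0.041, -0.074]), array([ 0.027, -0.066]), array([ 0.017, -0.06 ])]
(308.7, 163.8) [array([-0.017, -0.097]), array([-0.027, -0.089]), array([-0.037, -0.08 ]), array([-0.045, -0.073])]
(268, 100) [array([ 0.162, -0.083]), array([ 0.144, -0.075]), array([ 0.126, -0.067]), array([ 0.111, -0.061])]
(275, 130) [array([ 0.09 , -0.065]), array([ 0.075, -0.058]), array([ 0.06, -0.05]), array([ 0.048, -0.045])]
(300, 150) [array([ 0.021, -0.094]), array([ 0.009, -0.086]), array([-0.003, -0.077]), array([-0.012, -0.071])]
plate [[array([261., 115.]), array([260., 108.]), array([229., 131.]), array([227., 124.])], [array([371., 164.]), array([374., 147.]), array([348., 143.]), array([350., 127.])]]
```

Request:
drive_tool(series=[[-0.001,0.025,0,0],[-0.002,0.05,0,0],[-0.003,0.075,0,0],[-0.005,0.1,0,0],[-0.006,0.125,0,0],[-0.007,0.15,0,0],[-0.009,0.175,0,0],[-0.01,0.2,0,0],[-0.011,0.225,0,0],[-0.012,0.25,0,0]])

```text
time_s: 19.68
tcp_pos: [0.4889, 0.1848, 0.1052]
ee_rot: [[-0.462, 0.887, -0.01], [0.887, 0.462, -0.006], [-0.001, -0.011, -1.0]]
wrist_force: [-7.8, -3.1, 3.4]
gripper_width: 0.61
```

```bash
python3 -c "
from h import *
flow();caps()"
```

```text
0.002 1 14.8 [ 89.6 -40.7] [64.8 -4.5]
0.002 1 8.6 [ 57.3 -22.8] [40.8 -5.1]
0.058 1 12.7 [ 93.  -40.6] [65.1 -4.9]
0.08 1 48.7 [46.4 -7.8] [ 26.4 -10.2]
0.11 1 22.3 [ 57.7 -27.9] [40.5 -0.4]
0.08 1 4.9 [ 95.  -41.4] [65.5 -4.5]
0.05 1 14.1 [ 86.9 -48.8] [65.6  2.8]
0.03 1 23.5 [ 66.6 -44. ] [54.8  5.9]
top green [253 188  12  18  67] [-0.0473  0.0432]
side blue [306 176  14   9  43] [-0.0329 -0.0125]
side blue [307 183  15   9  79] [-0.041  -0.0336]
side green [286 188  43  44 641] [-0.054  -0.0348]
19.825 [-0.03093634  0.00074289] 0.1051697300070962 [-5.55518352 -2.53587597  2.81159368] 0.6074089473963209
```

Request:
drive_tool(series=[[0,0.025,0,0],[0,0.05,0,0],[0,0.075,0,0],[0,0.1,0,0],[0,0.125,0,0],[0,0.15,0,0],[0,0.175,0,0],[0,0.2,0,0],[0,0.22,0,0],[0,0.22,0,0]])

```text
time_s: 21.08
tcp_pos: [0.513, 0.1975, 0.1051]
ee_rot: [[-0.462, 0.887, -0.008], [0.887, 0.462, -0.005], [-0.001, -0.009, -1.0]]
wrist_force: [-6.0, -4.0, 2.5]
gripper_width: 0.611
```

Request:
drive_tool(series=[[0,0.015,0,0],[0,0.03,0,0],[0,0.03,0,0]])

```text
time_s: 21.45
tcp_pos: [0.5162, 0.1992, 0.1051]
ee_rot: [[-0.462, 0.887, -0.007], [0.887, 0.462, -0.005], [-0.001, -0.009, -1.0]]
wrist_force: [-5.1, -3.8, 2.1]
gripper_width: 0.61
```

```bash
python3 -c "
from h import *
flow();caps()"
```

```text
0.002 0 0.0 [-187.2   54. ] [-115.7   28.5]
0.002 1 23.2 [-155.2  -31.2] [-66.3  75.4]
0.058 1 46.8 [-13.8 -21.4] [ 2.8 18.4]
0.08 1 38.1 [-69.   15.2] [-40.4  12.8]
0.11 1 6.1 [ -3.4 -90.4] [40.5 62.5]
0.08 1 72.5 [ 23.1 -32.2] [25.7 13.3]
0.05 0 0.0 [-213.7   38.3] [-119.4   45.2]
0.03 1 37.4 [  22.5 -108.6] [64.5 66. ]
top green [244 171  15  23  95] [-0.0091  0.0444]
side blue [318 170  13   9  40] [-0.003  -0.0125]
side blue [319 177  15   9  78] [-0.0117 -0.0335]
side green [298 183  43  36 439] [-0.0248 -0.0261]
21.6 [-0.00094416  0.00076594] 0.10511526039910951 [-5.46266653 -3.28843828  2.39518516] 0.6100451014026752
```

Request:
drive_tool(series=[[0,0.01,0,0],[0,0.02,0,0],[0,0.03,0,0],[0,0.03,0,0]])

```text
time_s: 22.1
tcp_pos: [0.5194, 0.2009, 0.1051]
ee_rot: [[-0.462, 0.887, -0.008], [0.887, 0.462, -0.005], [-0.001, -0.009, -1.0]]
wrist_force: [-6.2, -2.6, 2.8]
gripper_width: 0.61
```

Request:
drive_tool(series=[[0,0.01,0,0],[0,0.015,0,0],[0,0.015,0,0]])

```text
time_s: 22.48
tcp_pos: [0.5197, 0.201, 0.1052]
ee_rot: [[-0.462, 0.887, -0.011], [0.887, 0.462, -0.007], [-0.001, -0.013, -1.0]]
wrist_force: [-9.6, -4.6, 7.5]
gripper_width: 0.611
```

```bash
python3 -c "
from h import *
caps()"
```

```text
top green [242 168  16  25 105] [-0.0042  0.0445]
side blue [319 170  14   8  42] [-0.     -0.0125]
side blue [321 176  14   9  75] [-0.0073 -0.0335]
side green [300 182  42  35 416] [-0.0204 -0.0247]
22.575 [0.00298532 0.00078166] 0.10517964246831235 [-8.62708933 -3.70523026  6.54332865] 0.6119366740558368
```

Request:
drive_tool(series=[[0,0.01,0,0],[0,0.015,0,0],[0,0.015,0,0]])

```text
time_s: 22.95
tcp_pos: [0.5219, 0.2021, 0.1052]
ee_rot: [[-0.462, 0.887, -0.009], [0.887, 0.462, -0.006], [-0.001, -0.011, -1.0]]
wrist_force: [-7.0, -3.2, 5.2]
gripper_width: 0.614
```

```bash
python3 -c "
from h import *
caps()"
```

```text
top green [242 167  16  24 108] [-0.0012  0.0444]
side blue [320 169  14   8  40] [ 0.0035 -0.0124]
side blue [322 175  14  11  80] [-0.0054 -0.0339]
side green [301 181  43  35 403] [-0.0183 -0.0244]
23.05 [0.00540174 0.00074905] 0.10513424268730051 [-7.28721289 -3.97185405  4.83599257] 0.6129828438345302
```

Request:
drive_tool(series=[[0,-0.03,0,0],[0,-0.06,0,0],[0,-0.08,0,0],[0,-0.08,0,0]], fingers=58)

```text
time_s: 23.55
tcp_pos: [0.517, 0.2005, 0.1065]
ee_rot: [[-0.463, 0.886, 0.001], [0.886, 0.463, 0.001], [0.0, 0.001, -1.0]]
wrist_force: [0.8, 0.0, -0.3]
gripper_width: 0.662
```

```bash
python3 -c "
from h import *
caps()"
```

```text
top green [244 172  14  20  88] [-0.0074  0.044 ]
side blue [320 169  13   8  41] [ 0.0029 -0.0107]
side blue [321 175  15  10  86] [-0.0063 -0.0329]
side green [308 182  35  34 397] [-0.0169 -0.0249]
23.65 [0.00037624 0.00150017] 0.10639371862769455 [ 0.2265476  -0.77944424 -0.3962762 ] 0.6724466656140271
```

The crate didn't tilt; the caps stayed put when I backed off. I'll press once more to confirm it's seated.

Request:
drive_tool(series=[[0,0,0,0],[0,0.04,0,0],[0,0.07,0,0],[0,0.085,0,0],[0,0.085,0,0],[0,0.085,0,0]], fingers=53)

```text
time_s: 24.4
tcp_pos: [0.5221, 0.2023, 0.1054]
ee_rot: [[-0.462, 0.887, -0.01], [0.887, 0.462, -0.007], [-0.001, -0.012, -1.0]]
wrist_force: [-8.1, -4.2, 6.8]
gripper_width: 0.609
```

Request:
drive_tool(series=[[0,0.01,0,0],[0,0.015,0,0],[0,0.015,0,0]])

```text
time_s: 24.78
tcp_pos: [0.5225, 0.2024, 0.1053]
ee_rot: [[-0.462, 0.887, -0.013], [0.887, 0.462, -0.009], [-0.001, -0.016, -1.0]]
wrist_force: [-11.8, -6.2, 9.7]
gripper_width: 0.61
```

```bash
python3 -c "
from h import *
caps()"
```

```text
top green [241 165  17  26 116] [0.0011 0.0442]
side blue [321 169  14   8  41] [ 0.0039 -0.0123]
side blue [322 175  15  10  80] [-0.0047 -0.0339]
side green [301 181  43  35 395] [-0.0179 -0.0248]
24.875 [0.00603833 0.00064822] 0.105309637481293 [-12.38486951  -4.59754562  10.60690421] 0.6133835471580303
```

At 13 N it moves only 0.4 mm, so it's against the bar. I'll release, lift straight up and clear the view.

Request:
drive_tool(series=[[0,-0.03,0,0],[0,-0.055,0,0],[0,-0.055,0,0],[0,-0.055,0,0]], fingers=64)

```text
time_s: 25.38
tcp_pos: [0.5222, 0.2032, 0.1064]
ee_rot: [[-0.463, 0.886, 0.001], [0.886, 0.463, 0.001], [0.0, 0.001, -1.0]]
wrist_force: [0.2, 0.2, 0.5]
gripper_width: 0.733
```

Request:
drive_tool(series=[[0,0,-0.1,0],[0,0,-0.3,0],[0,0,-0.6,0],[0,0,-1,0],[0,-0.2,-1,0],[0,-0.6,-1,0],[0.4,-1,-1,0],[0.8,-1,-1,0],[1,-1,-1,0]])

```text
time_s: 26.5
tcp_pos: [0.3586, 0.255, 0.2278]
ee_rot: [[-0.465, 0.885, 0.002], [0.885, 0.465, 0.003], [0.001, 0.003, -1.0]]
wrist_force: [1.0, 0.0, 0.5]
gripper_width: 0.735
```

```bash
python3 -c "
from h import *
look('n',(275,175),(310,170),110);caps()"
```

```text
26.6 [-0.11419865  0.12330809] 0.2275182052755294 [0.27425338 0.56062706 0.36696941] 0.7368450134843266
top blue [266 152  16  15 191] [ 0.0022 -0.0177]
top red [247 161  16  15 130] [0.0017 0.0246]
top green [240 147  50  45 636] [-0.0045  0.0025]
side blue [319 168  18  17 235] [-0.0012 -0.0217]
side red [307 156  16  17  84] [0.0018 0.0235]
side green [297 169  47  47 797] [-0.0198 -0.0027]
26.7 [-0.11451232  0.12160137] 0.22687089235020585 [-0.36053581 -0.41556182 -0.34809638] 0.7365367270182359
```

View pics/n.png

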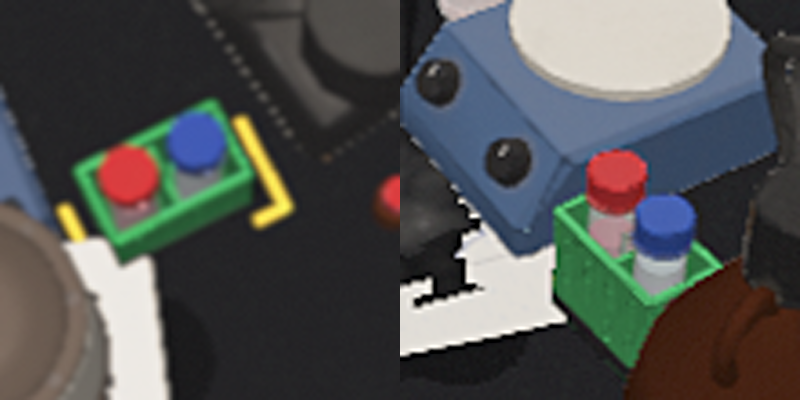

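```bash
python3 -c "
from h import *
from station import capture
s=capture('top')
c=np.array([bay(ray(s,220+u/3.636,120+v/3.636,.08)) for u,v in((75,170),(215,99),(254,176),(116,248))])
print(c.round(4),c.mean(0)); 
for d in(c[0]-c[1],c[3]-c[2]): print(np.degrees(np.arctan2(d[1],d[0]))-90)"
```

```text
[[ 0.026   0.0484]
 [ 0.0275 -0.0439]
 [-0.0242 -0.0432]
 [-0.0264  0.0476]] [0.0007153  0.00220562]
0.9259166402852941
1.3779499298339886
```

The last picture shows the crate upright between the tape lines, centred within about 2 mm. Its yaw matches the bar's measured yaw (about 1.1° each), and both tubes are standing. The arm is clear, so I'm handing in.

```bash
python3 -c "
from station import order
print(order.finish_job())"
```

```text
the job is handed in; nothing more can be done
None
```

The crate is standing in its bay against the stop bar, between the tape lines, with both tubes upright. I handed it in at about 27 s of the 54 s allowed.

**How it was pushed:** I first slid it about 84 mm sideways on its narrow end, then about 100 mm into the bay on its broad face. The second finger stayed in front as a loose guard (53 mm opening on the 50 mm crate), and the crate was never gripped or lifted.

**Last checks:**
- **Position:** the rim centre measured about 0.7 mm in x and 2 mm in y from home, within the camera's accuracy.
- **Squareness:** the crate's yaw read about 1.1° in my bay frame. The bar's own face read the same, so I take it as square.
- **Seating:** a final press of about 13 N moved it only 0.4 mm. The line where it meets the bar is hidden in both views, so this rests on that press and the measured position.
- **Bystanders:** the vial showed no sign of having moved in the last pictures. I did not measure the vial, beaker or glass box again at the end.

**What did not go to plan:**
- **Push height:** the gripper only works pointing straight down and its body overhangs, so I could not push right at the base. The sideways push was at about 52 mm and the broad-face push at about 36 mm.
- **Slight tilt:** my first broad-face try, at about 51 mm, began to tilt the crate by about 2°. I backed off, it settled exactly where it had been, and I pushed lower.
- **Misread stop:** a force rise near the bar looked like the stop but was the crate sticking; it then slid about 2 mm further. I pressed again afterwards to be sure.

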